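# Open the decorator's strut-held tool chest

### The job

Two grey steel tool chests stand on the pottery decorator's bench. Open the wide one fully: lift its lid by the handle past its balance point until the gas struts hold it open against its stop, and let go. Leave the lid of the narrow chest shut.

Things in the scene. Friction and masses are not known exactly. Their poses are not given: they have to be found in the camera images.
- wide_handle (a point): Middle of the wide chest's handle: round steel bar 12 mm thick, 90 mm long, on posts at its ends, parallel to the lid's front edge. Lid shut: 116 mm above the bench, 65 mm in front of chest wall and lid edge (59 mm clear gap), nothing below. It turns with the lid, 225 mm from the hinge line; a downward grip lets it turn. Axes, lid shut: x towards the hinge, y along the bar, z up.
- wide_hinge (a point): Middle of the wide chest's hinge line, on top of its rear wall, 110 mm above the bench, fixed. x points from the chest's front to its rear (away from the handle), y along the hinge, z up. The chest: grey steel box fixed to the bench, 160 mm front to rear, 260 mm wide, 110 mm high, 12 mm lid on top. It may stand left or right of the narrow one.
- wide_lid (a joint): Angle of the wide chest's lid: 0 shut, 1.31 rad at its open stop; the handle swings up and to the rear. Weighs 0.6 kg, takes about 3 N at the handle. Below a balance point at 0.5 to 0.7 rad it falls shut; beyond it two gas struts inside carry it, damped, to the stop and hold it. There the bar is the lid's highest part, 330 mm above the bench, 50 mm in front of the hinge line.
- narrow_lid (a joint): Angle of the narrow chest's lid in rad, 0 shut. Same grey steel, depth, height and kind of handle, but only 140 mm wide with a 70 mm bar, and no struts. It is to stay shut.

How it is judged:
By the outcome, as a careful person would: the job done as asked, in the order asked, and still so for the second after the job is handed in, with the robot touching nothing.
It also fails if it takes over 38 s, if anything falls off the work surface, if the arm or the gripper's body presses on something with over 40 N, if the wrist force passes 120 N, or if a joint passes its speed limit or range.

### The arm

A 7-joint arm with a two-finger parallel gripper is mounted at the origin on the work surface. World frame = base frame: x ahead of the robot, y to its left, z up, the work surface at z = 0. Lengths are in m, angles in rad, forces in N, time in s.
With the tool pointing down it reaches from about 0.375 to 0.925 m from the base axis. Payload 3.1 kg.
Tool frame: the origin (TCP) lies between the finger pads; the fingertips stand nose_length ahead of it and the grasp point (between the pads) is the TCP (nose_length is the distance from the TCP to the fingertips, in m); z points along the fingers, y is the line along which they close (so a half turn about z gives the same grasp; the last joint's range is limited). The gripper opens to 85 mm and grips with 20 to 120 N. Pads are 22 mm wide; open, the fingers measure 114 mm over their backs; the gripper's body (76 mm by 85 mm) begins 54 mm behind the grasp point. The pads swing forward as they close: fully open they stand 13 mm farther back than shut.
Start: joints at [1.182, 0.383, 0.044, 1.598, -0.018, 1.161, -0.05], TCP at [0.186, -0.623, 0.25] pointing down, gripper open.
Joint ranges: [-2.61, 2.61], [-0.41, 2.15], [-1.48, 1.57], [0, 2.5], [-1.57, 4.71], [0.05, 1.97], [-2.85, 2.85]. Speed limits (rad/s): [2.79, 2.79, 3.14, 3.14, 3.14, 3.14, 3.14].

### API

Orientations are given as [roll, pitch, yaw] about the fixed x, y, z axes, in that order (R = Rz(yaw) Ry(pitch) Rx(roll)).
In Python, from workcell import * gives the robot as it stands.
- The arm moves only by the shell command python3 -m inch 'ROWS' [FORCE]. ROWS is JSON, a list of rows, each a list of 7 numbers: the shift along the tool's x, y, z in m, then the turn, a rotation vector about the tool's x, y, z in degrees, then the opening, from 0 (shut) to 1 (fully open). A call has 1 to 8 rows; each row shifts and turns the commanded pose from where the row before left it, along the tool's axes as they then stand; what a row does not reach is not made up. A row lasts 1/8 s, in which the tool goes at most 62.5 mm and 10.7 degrees, less where a joint would pass 70% of its speed; a pose out of reach is approached as far as the arm can. A call is refused whole if a number of a shift passes 0.0625 or a number of a turn 10.7, either way. A call with a gripper value outside its range is refused whole. The fingers move at their own pace and stop on an object; FORCE is the grip in N (left out, the last holds). Time passes only in rows, so rows that do not move let the fingers close. It gives the time, the measured TCP pose, the force, the opening and the grip force at its end, in the units of the state.
- state(): the state, without advancing time (a new reading comes with each control period).
- camera(name): name is "side" or "top"; returns a dict with "frame" (480x640x3 uint8, red, green, blue), "z_map" (480x640 float32, m along the optical axis (not along the pixel's ray), 0 where there is no reading), "camera_matrix" (3x3 intrinsics, pixels), "k1" (the pictures are not rectified: a ray, as slopes to the right and down, at radius r is drawn at 1 + k1 r^2 times it, then the intrinsics apply), "pose" (4x4, takes a point from camera to world coordinates). Camera axes: x right, y up, looking along -z (the intrinsics and any distortion apply to the point x, -y, -z); pixel columns grow to the right and rows downward; lengths in m; the calibration is good to about 2 mm. A picture is of the moment at which its call begins.
- finish_job(): hands the job in; it is judged then, once.
Trained networks look in the newest picture that a camera, given by its name, has taken for a name from the list of things; names that differ only in an ending like _2 or _b are one class to them, and where a whole thing is asked for, a point or a joint stands for the part that bears it (a point fixed in the world has none). Each returns a list of dicts, best first, with "confidence" (0 to 1); they miss things now and then, are a little off and sometimes report something else, mostly with a low value. They report only what shows in the picture. A call takes as long as a camera call.
- find_in(camera, thing): "location" ([row, column] in pixels, amid what is visible of it).
- outline_of(camera, thing): "mask" (480x640 bool, what is visible of it) and "location" ([row, column] in pixels, amid what is visible of it).
- spot_point(camera, thing): "location" ([row, column] in pixels: a listed point, or the origin of a listed thing).
The state is a dict: "time": time; "joint_pos": joint angles; "qd": joint speeds; "joint_efforts": joint torques, N m; "tool_pos": TCP position; "tool_rot": TCP orientation; "contact_force": force on the tool from outside, world axes, zero at the start; "wrist_torque": the same for the moment, N m; "width": finger opening in m; "grip_force": force on a finger pad.
Only numpy, scipy, OpenCV 4.12 (cv2) and the standard library are available. Lean on these libraries where they do the work, as an engineer would, in place of code of your own. Each camera call takes 0.05 s, during which the arm holds its last target. There are 200 camera calls.

## Working session

There is one attempt and no reset: what is moved stays moved. The work goes in short steps, Python scripts to look and compute and a shell command to move; the robot and the scene stay as the last step left them, time stands still between calls to the robot, and variables do not carry over. Pictures are saved under pics/ and viewed, at most 10 in all, crops included, and the job is handed in when it is done.

```bash
mkdir -p pics
cat > h.py <<'E'
from workcell import *
import numpy as np, cv2
def world(c,r,col,z=None):
    K=c["camera_matrix"];k1=c["k1"]
    d=np.array([(col-K[0,2])/K[0,0],(r-K[1,2])/K[1,1]])
    u=d.copy()
    for _ in range(20): u=d/(1+k1*(u@u))
    if z is None: z=c["z_map"][int(round(r)),int(round(col))]
    return (c["pose"]@np.array([u[0]*z,-u[1]*z,-z,1]))[:3]
def plane(c,r,col,h):
    a=world(c,r,col,0.0);b=world(c,r,col,1.0)
    return a+(b-a)*(h-a[2])/(b[2]-a[2])
E
python3 - <<'E'
from h import *
s=state();print(s["tool_pos"],s["tool_rot"],s["contact_force"],s["width"])
for n in("top","side"):
    c=camera(n);im=cv2.cvtColor(c["frame"],cv2.COLOR_RGB2BGR).copy()
    print(n,c["pose"][:3,3])
    for t,h in(("wide_handle",.116),("wide_hinge",.110)):
        for d in spot_point(n,t)[:3]:
            l=d["location"];print(n,t,d["confidence"],l,plane(c,*l,h),world(c,*l))
            cv2.circle(im,(int(l[1]),int(l[0])),4,(0,0,255),1)
    for d in outline_of(n,"wide_handle")[:3]:
        m=d["mask"].astype(np.uint8);ctr,ax,a=cv2.minAreaRect(np.argwhere(m)[:,::-1].astype(np.float32));print("mask",d["confidence"],d["location"],ctr,ax,a)
    cv2.imwrite(f"pics/{n}1.png",im)
E
```

```text
[ 0.1860886  -0.62186605  0.24887627] [-3.13899327e+00  1.33884642e-04  2.90842517e-01] [ 0.5320625  -0.61546515 -0.13479864] 0.0851097195244715
top [ 0.4741555  -0.03862414  1.00278753]
top wide_handle 0.85 [317.8, 399.2] [ 0.42738315 -0.14410996  0.116     ] [ 0.42118683 -0.15808455 -0.00148016]
top wide_hinge 0.56 [187.3, 417.0] [ 0.64788794 -0.18328909  0.11      ] [ 0.64514321 -0.18100358  0.1241048 ]
side [ 0.20123701 -0.39891866  0.69136722]
side wide_handle 0.63 [345.3, 312.5] [ 0.43443444 -0.14524755  0.116     ] [ 0.43100838 -0.14897441  0.12445311]
side wide_hinge 0.79 [279.3, 426.2] [ 0.6511166  -0.18562726  0.11      ] [ 0.63985312 -0.19096736  0.12455549]
mask 0.91 [309.2, 391.4] (375.20623779296875, 320.336669921875) (182.4634246826172, 142.69313049316406) 43.4925651550293
```

View pics/top1.png

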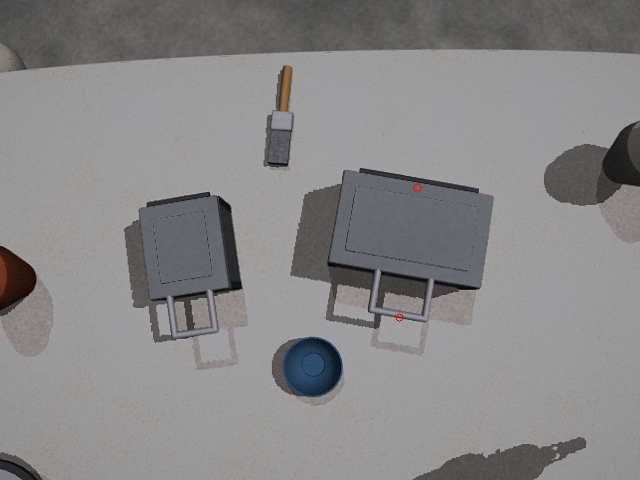

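View pics/side1.png

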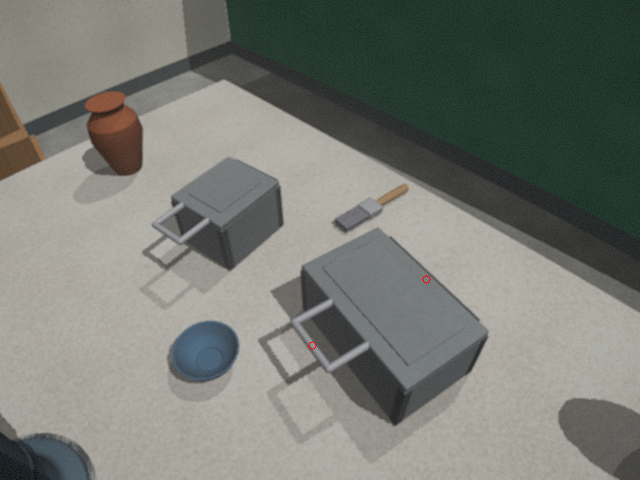

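The wide chest is on the right in the top view. Its handle bar runs from (371,312) to (427,320) with its middle at about (399,316), and the detections agree with that. Next I work out the approach.

```bash
cat >> h.py <<'E'
from scipy.spatial.transform import Rotation as R
def plan(target,yaw,n,lag=None):
    s=state();p=np.array(s["tool_pos"]);r=R.from_euler("xyz",s["tool_rot"])
    rt=R.from_euler("xyz",[np.pi,0,yaw]);rv=(r.inv()*rt).as_rotvec()/n
    d=(np.array(target)-p)/n
    for i in range(n):
        print(np.round(r.inv().apply(d),4).tolist(),np.round(np.degrees(rv),2).tolist());r=r*R.from_rotvec(rv)
E
python3 - <<'E'
from h import *
c=camera("top");a=plane(c,311.5,371,.116);b=plane(c,319.5,427,.116);print(a,b,np.degrees(np.arctan2(*(a-b)[:2][::-1]))-90)
e=plane(c,168,343.5,.122);f=plane(c,196,493,.122);print(e,f,np.degrees(np.arctan2(*(e-f)[:2][::-1]))-90)
try: print(nose_length)
except Exception as e: print(e)
plan([.432,-.145,.22],np.radians(79.7),12)
E
```

```text
[ 0.43903102 -0.09745715  0.116     ] [ 0.42323709 -0.1904988   0.116     ] -9.634190305169227
[ 0.68174895 -0.05776337  0.122     ] [ 0.62804267 -0.3113786   0.122     ] -11.956480921797791
0.019
[0.031, -0.0323, 0.0025] [-0.0, -0.0, -5.25]
[0.0338, -0.0293, 0.0025] [-0.0, -0.0, -5.25]
[0.0364, -0.0261, 0.0025] [-0.0, -0.0, -5.25]
[0.0386, -0.0226, 0.0025] [-0.0, -0.0, -5.25]
[0.0405, -0.019, 0.0025] [-0.0, -0.0, -5.25]
[0.0421, -0.0152, 0.0025] [-0.0, -0.0, -5.25]
[0.0433, -0.0113, 0.0025] [-0.0, -0.0, -5.25]
[0.0442, -0.0073, 0.0025] [-0.0, -0.0, -5.25]
[0.0446, -0.0032, 0.0025] [-0.0, -0.0, -5.25]
[0.0447, 0.0009, 0.0025] [-0.0, -0.0, -5.25]
[0.0445, 0.005, 0.0025] [-0.0, -0.0, -5.25]
[0.0438, 0.009, 0.0025] [-0.0, -0.0, -5.25]
```

```bash
python3 -m inch '[[0.031,-0.032,0,0,0,-5.2,0.6],[0.034,-0.029,0,0,0,-5.2,0.6],[0.036,-0.026,0,0,0,-5.2,0.6],[0.039,-0.023,0,0,0,-5.2,0.6],[0.04,-0.019,0,0,0,-5.2,0.6],[0.042,-0.015,0,0,0,-5.2,0.6],[0.043,-0.011,0,0,0,-5.2,0.6],[0.044,-0.007,0,0,0,-5.2,0.6]]'
python3 -m inch '[[0.045,-0.003,0,0,0,-5.2,0.6],[0.045,0.001,0,0,0,-5.2,0.6],[0.044,0.005,0,0,0,-5.2,0.6],[0.044,0.009,0,0,0,-5.2,0.6],[0,0,0,0,0,0,0.6]]'
python3 - <<'E'
from h import *
s=state();print(s["time"],s["tool_pos"],s["tool_rot"],s["width"])
plan([.432,-.145,.22],np.radians(79.2),1)
c=camera("side");im=cv2.cvtColor(c["frame"],cv2.COLOR_RGB2BGR);cv2.imwrite("pics/s2.png",im)
E
```

```text
time: 1.45
tool_pos: [0.3517, -0.305, 0.2507]
tool_rot: [3.141, 0.0, 1.02]
contact_force: [0.2, 0.7, 0.4]
width: 0.0511
grip_force: 0.0
time: 2.08
tool_pos: [0.4367, -0.1435, 0.2509]
tool_rot: [3.14, -0.001, 1.388]
contact_force: [-0.2, -0.7, -0.1]
width: 0.0509
grip_force: 0.0
2.075 [ 0.43667595 -0.1434634   0.25092889] [ 3.13978711e+00 -1.11443548e-03  1.38840152e+00] 0.050942097463715495
[-0.0024, -0.0044, 0.0309] [0.1, -0.06, 0.35]
```

View pics/s2.png

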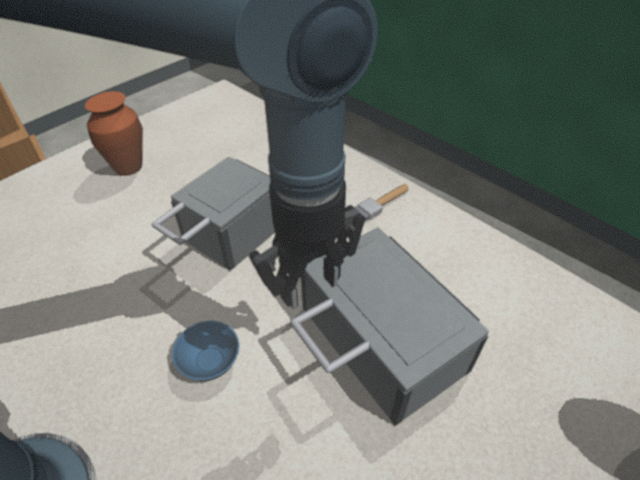

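The fingers, at (292,295) and (333,275), hang above the bar and straddle its line. I descend around the bar and look before closing.

```bash
python3 -m inch '[[-0.002,-0.004,0.03,0,0,0,0.6],[0,0,0.03,0,0,0,0.6],[0,0,0.03,0,0,0,0.6],[0,0,0.024,0,0,0,0.6],[0,0,0.02,0,0,0,0.6],[0,0,0,0,0,0,0.6]]'
python3 - <<'E'
from h import *
c=camera("side");im=cv2.cvtColor(c["frame"],cv2.COLOR_RGB2BGR);cv2.imwrite("pics/s3.png",cv2.resize(im[220:460,180:500],None,fx=2,fy=2))
E
```

```text
time: 2.88
tool_pos: [0.4283, -0.1499, 0.1148]
tool_rot: [-3.137, -0.0, 1.377]
contact_force: [0.5, -0.6, 0.0]
width: 0.0517
grip_force: 0.0
```

View pics/s3.png

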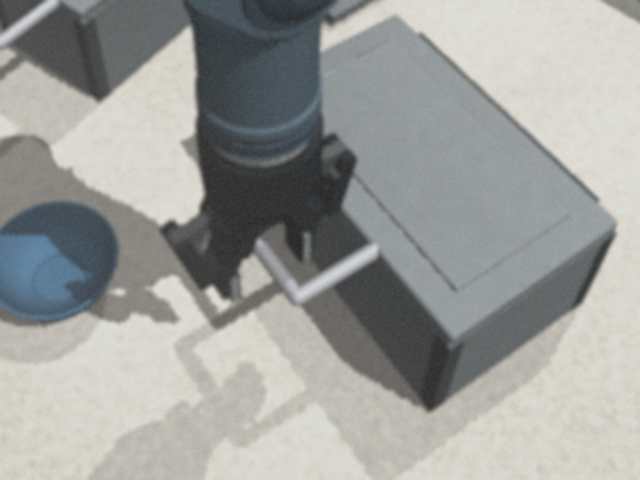

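The bar passes between the fingers at about (265,255) in the crop, with both fingertips below it. I close now.

```bash
python3 -m inch '[[0,0,0,0,0,0,0.3],[0,0,0,0,0,0,0.05],[0,0,0,0,0,0,0.05],[0,0,0,0,0,0,0.05],[0,0,0,0,0,0,0.05]]' 30
python3 - <<'E'
from h import *
s=state();print(s["tool_pos"],s["contact_force"])
# arc in tool axes: tool y ~ chest x
th=np.linspace(0,1.31,21)+.027
x=-.225*np.cos(th);z=.225*np.sin(th)
print(np.round(np.c_[np.diff(x),-np.diff(z)],4).tolist())
E
```

```text
time: 3.55
tool_pos: [0.4316, -0.1494, 0.1173]
tool_rot: [3.139, 0.001, 1.38]
contact_force: [0.4, -1.5, 5.8]
width: 0.0107
grip_force: 29.8
[ 0.43156006 -0.14941917  0.11729743] [ 0.42264295 -1.48370115  5.84729873]
[[0.0009, -0.0147], [0.0018, -0.0146], [0.0028, -0.0145], [0.0037, -0.0143], [0.0047, -0.014], [0.0056, -0.0136], [0.0064, -0.0133], [0.0073, -0.0128], [0.0081, -0.0123], [0.0089, -0.0117], [0.0097, -0.0111], [0.0104, -0.0105], [0.011, -0.0098], [0.0116, -0.009], [0.0122, -0.0082], [0.0127, -0.0074], [0.0132, -0.0066], [0.0136, -0.0057], [0.0139, -0.0048], [0.0142, -0.0039]]
```

```bash
python3 -m inch '[[0,0.001,-0.015,0,0,0,0.05],[0,0.002,-0.0145,0,0,0,0.05],[0,0.003,-0.0145,0,0,0,0.05],[0,0.0037,-0.0143,0,0,0,0.05],[0,0.0047,-0.014,0,0,0,0.05],[0,0.0056,-0.0136,0,0,0,0.05]]'
python3 -m inch '[[0,0.0064,-0.0133,0,0,0,0.05],[0,0.0073,-0.0128,0,0,0,0.05],[0,0.0081,-0.0123,0,0,0,0.05],[0,0.0089,-0.0117,0,0,0,0.05]]'
```

```text
time: 4.3
tool_pos: [0.4495, -0.1529, 0.2026]
tool_rot: [-3.14, 0.0, 1.38]
contact_force: [3.3, -2.7, -4.9]
width: 0.011
grip_force: 29.1
time: 4.8
tool_pos: [0.4778, -0.1585, 0.2526]
tool_rot: [-3.134, 0.001, 1.379]
contact_force: [-6.8, -1.9, 3.6]
width: 0.0107
grip_force: 29.3
```

The forces are small and the grip holds, so I follow the rest of the arc.

```bash
python3 -m inch '[[0,0.0097,-0.0111,0,0,0,0.05],[0,0.0104,-0.0105,0,0,0,0.05],[0,0.011,-0.0098,0,0,0,0.05],[0,0.0116,-0.009,0,0,0,0.05],[0,0.0122,-0.0082,0,0,0,0.05]]'
python3 -m inch '[[0,0.0127,-0.0074,0,0,0,0.05],[0,0.0132,-0.0066,0,0,0,0.05],[0,0.0136,-0.0057,0,0,0,0.05],[0,0.0139,-0.0048,0,0,0,0.05],[0,0.012,-0.003,0,0,0,0.05],[0,0,0,0,0,0,0.05]]'
python3 - <<'E'
from h import *
c=camera("side");im=cv2.cvtColor(c["frame"],cv2.COLOR_RGB2BGR);cv2.imwrite("pics/s4.png",im)
E
```

```text
time: 5.42
tool_pos: [0.5336, -0.1696, 0.304]
tool_rot: [-3.14, 0.002, 1.379]
contact_force: [-1.6, -3.0, 4.6]
width: 0.0106
grip_force: 30.3
time: 6.18
tool_pos: [0.6009, -0.1829, 0.3313]
tool_rot: [3.135, 0.001, 1.379]
contact_force: [0.7, -4.0, 4.8]
width: 0.0106
grip_force: 31.7
```

View pics/s4.png

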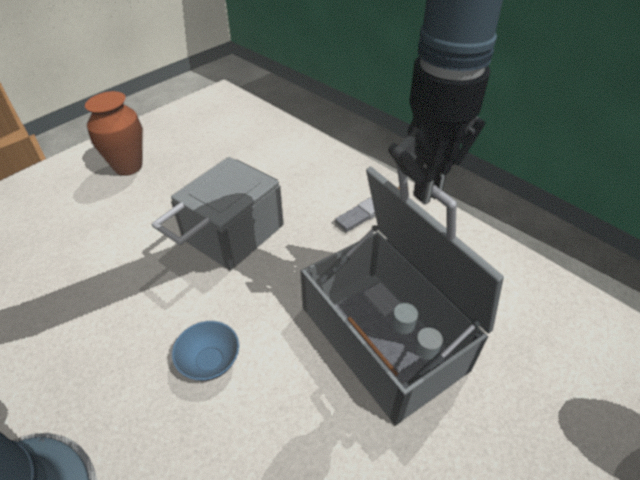

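The lid stands near its stop with the bar, at about (430,190), still gripped. I release, then go straight up.

```bash
python3 -m inch '[[0,0,0,0,0,0,0.6],[0,0,0,0,0,0,0.6],[0,0,0,0,0,0,0.6],[0,0,0,0,0,0,0.6]]'
python3 -m inch '[[0,0,-0.015,0,0,0,0.6],[0,0,-0.02,0,0,0,0.6],[0,0,-0.03,0,0,0,0.6],[0,0,-0.03,0,0,0,0.6],[0,-0.03,-0.02,0,0,0,0.6],[0,-0.04,0,0,0,0,0.6],[0,-0.04,0,0,0,0,0.6],[0,0,0,0,0,0,0.6]]'
python3 -m inch '[[0,0,0,0,0,0,0.6],[0,0,0,0,0,0,0.6],[0,0,0,0,0,0,0.6],[0,0,0,0,0,0,0.6]]'
python3 - <<'E'
from h import *
c=camera("side");im=cv2.cvtColor(c["frame"],cv2.COLOR_RGB2BGR).copy()
for d in spot_point("side","wide_handle")[:1]:print(d,plane(c,*d["location"],.33))
cv2.imwrite("pics/s5.png",im)
E
```

```text
time: 6.72
tool_pos: [0.5981, -0.1806, 0.3279]
tool_rot: [-3.141, -0.001, 1.381]
contact_force: [0.1, 0.3, -0.3]
width: 0.051
grip_force: 0.0
time: 7.72
tool_pos: [0.4886, -0.16, 0.446]
tool_rot: [3.139, 0.002, 1.379]
contact_force: [1.1, -0.3, 0.6]
width: 0.0515
grip_force: 0.0
time: 8.22
tool_pos: [0.4907, -0.1605, 0.4431]
tool_rot: [-3.141, -0.001, 1.38]
contact_force: [0.5, 0.3, -0.7]
width: 0.0512
grip_force: 0.0
{'location': [183.4, 428.0], 'confidence': 0.89} [ 0.60644503 -0.17793455  0.33      ]
```

View pics/s5.png

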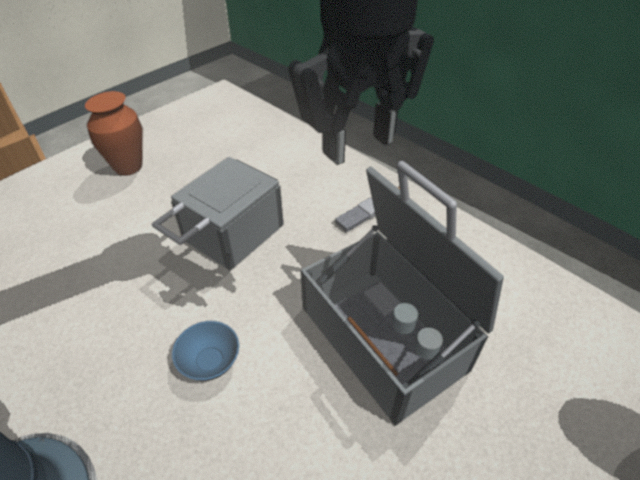

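The lid stands open at its stop, with the bar at about (428,185) and free of the gripper. The narrow chest is still shut.

```bash
python3 -c "
from workcell import *
print(finish_job())"
```

```text
the job is handed in; nothing more can be done
None
```

The wide chest's lid is open against its stop and released, the narrow chest's lid is still shut, and the job was handed in at about 8 s with the gripper clear of everything.

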